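# Open the rotary cover of the specimen magazine and load two mounts

## Robot

A 6-joint arm with a two-finger parallel gripper is mounted at the origin on the work surface. World frame = base frame: x ahead of the robot, y to its left, z up, the work surface at z = 0. Lengths are in m, angles in rad, forces in N, time in s.
With the tool pointing down it reaches from about 0.35 to 0.975 m from the base axis. Payload 4.9 kg.
Tool frame: the origin (TCP) lies midway between the tips of the shut fingers; the grasp point (between the pads) lies 19 mm behind it; z points along the fingers, y is the direction in which the jaws open and shut (so a half turn about z gives the same grasp; the last joint's range is limited). The gripper opens to 85 mm and grips with 20 to 120 N. Pads are 22 mm wide; open, the fingers measure 114 mm over their backs; the gripper's body (76 mm by 85 mm) begins 54 mm behind the grasp point. The pads swing forward as they close: fully open they stand 13 mm farther back than shut.
Start: joints at [1.171, 0.053, 1.613, -0, 1.476, -0.119], TCP at [0.173, 0.601, 0.231] pointing down, gripper open.
Joint ranges: [-3.01, 3.01], [-1.01, 2.22], [0.06, 2.58], [-1.02, 4.17], [0.09, 2.62], [-3.14, 3.14]. Speed limits (rad/s): [2.57, 2.57, 3.14, 3.14, 3.14, 3.14].

## Interface

Orientations are given as a rotation vector (axis times angle).
In Python, from station import ctrl gives the robot as it stands.
- The arm moves only by the tool drive_tool, never from a script. Its argument "moves" is one flat list of numbers, 7 for each row, row after row: the turn, a rotation vector about the world's x, y, z in degrees, then the shift along the world's x, y, z in m, then the closure, from 0 (fully open) to 1 (shut). A call has exactly 5 rows; each row shifts and turns the commanded pose from where the row before left it; what a row does not reach is not made up. A row lasts 1/8 s, in which the tool goes at most 62.5 mm and 10.7 degrees, less where a joint would pass 70% of its speed; a pose out of reach is approached as far as the arm can. A call is refused whole if a number of a shift passes 0.0625 or a number of a turn 10.7, either way. A call with a gripper value outside its range is refused whole. The fingers move at their own pace and stop on an object; "newtons" is the grip in N (left out, the last holds). Time passes only in rows, so rows that do not move let the fingers close, or fill a call up. It gives the time, the measured TCP pose, the force and the opening at its end, in the units of the state.
- ctrl.get_obs(): the state, without advancing time (a new reading comes with each control period).
- ctrl.get_image(name): name is "scene" or "top" or "wrist"; returns the picture (400x640x3 uint8, red, green, blue); there is no depth.
- ctrl.get_calibration(name): a dict with "fx", "fy", "cx", "cy" (pixels), "k1" (the pictures are not rectified: a ray, as slopes to the right and down, at radius r is drawn at 1 + k1 r^2 times it, then the intrinsics apply), "rvec" (rotation vector, rad) and "tvec" (3), from world to camera coordinates, as OpenCV has them; the wrist camera has in their place "T_tool_cam" (4x4, takes a point from camera to tool coordinates, whose origin is the TCP and whose axes are the flange's). Camera axes: x right, y down, z forward; pixel columns grow to the right and rows downward; lengths in m; the calibration is good to about 2 mm. A picture is of the moment at which its call begins: read the wrist's pose just before it. get_calibration takes no time and is no camera call.
- ctrl.finish_job(): hands the job in, once; it reports no verdict.
The state is a dict: "t": time; "q": joint angles; "dq": joint speeds; "effort": joint torques, N m; "tool_pos": TCP position; "tool_rot": TCP orientation; "contact_force": force on the tool from outside, world axes, zero at the start; "wrist_torque": the same for the moment, N m; "opening": finger opening in m.
Only numpy, scipy, OpenCV 4.12 (cv2) and the standard library are available. Lean on these libraries where they do the work, as an engineer would, in place of code of your own. Each camera call takes 0.05 s, during which the arm holds its last target.

## Task

Turn the dark cover of the white specimen magazine by its white rim lugs until the notch in its edge squarely faces the yellow mark, so that the tube beneath is uncovered. Then load the tube: first the red specimen mount, then the black one on top of it, both with the polished metal face up and resting all the way down. Leave the cover open at the mark, and leave the green mount and everything else where they are.

Things in the scene. Friction and masses are not known exactly. Their poses are not given: they have to be found in the camera images.
- magazine: white block fixed to the bench, 170 x 170 mm, 60 mm high, carrying the cover; origin at the centre of its underside, under the cover's axis. The tube and the yellow mark lie on its -x axis. Its heading varies by about a radian either way
- tube_mouth (a point): centre of the mouth of the block's only tube, level with the block's top (60 mm above the bench), 50 mm from the cover's axis. The tube is a vertical round hole 34 mm in diameter, 54 mm deep, with a 2 mm chamfer; two mounts end to end fill it to 4 mm below the mouth. Until the cover is turned, its plate hides the mouth
- mark (a point): top of the yellow mark, a bar 10 mm wide at the block's edge, 67 mm above the bench, on the line from the cover's axis through the tube mouth, 79 to 109 mm from the axis (this point: 94 mm)
- cover_axis (a point): centre of the cover's top face, 65 mm above the bench; the cover turns about the vertical through it. A dark round plate, 152 mm in diameter, 5 mm thick, on the block, with a low hub (radius 12 mm, 3 mm high). Turns freely either way by more than any turn needed, with friction (about 2 N at a lug), and stays where it is left
- notch (a point): point in the cover's notch, at the cover's top face, 50 mm from the axis; directly over the tube mouth when the notch faces the mark. The notch is a straight-sided slot 46 mm wide, cut from the rim inwards to 27 mm from the axis
- lug (a point): centre of the top of the white lug opposite the notch, 66 mm from the axis, 83 mm above the bench. Three such upright lugs, to push against, stand on the cover's rim, at 100, 180 and 260 degrees round from the notch: each 8 mm thick round the rim, 20 mm long radially (56 to 76 mm from the axis), 18 mm high
- cover (a joint): angle of the cover, rad, counter-clockwise from above positive; 0 (or any whole turn) when the notch faces the mark
- mount_red: specimen mount: red resin cylinder 30 mm in diameter and 25 mm high, about 30 g, standing on the blue mat with a small flush rectangle of polished steel on its top face; origin at the centre of its underside, z axis up through the polished face
- mount_black: specimen mount: black resin cylinder 30 mm in diameter and 25 mm high, about 30 g, standing on the blue mat with a small flush rectangle of polished steel on its top face; origin at the centre of its underside, z axis up through the polished face
- mount_green: bystander, to be left alone: specimen mount: green resin cylinder 30 mm in diameter and 25 mm high, about 30 g, standing on the blue mat with a small flush rectangle of polished steel on its top face; origin at the centre of its underside, z axis up through the polished face
- lens: bystander, to be left alone: steel objective lens, 32 mm in diameter, 42 mm high, standing; origin at the centre of its underside
- jar: bystander, to be left alone: small jar with a blue cap, 56 mm in diameter, 70 mm high; origin at the centre of its underside
- dish: bystander, to be left alone: shallow glass dish, 84 mm in diameter, 16 mm high; origin at the centre of its underside
- brush: bystander, to be left alone: wooden-handled brush lying on the bench beyond the mat
- eyepiece: bystander, to be left alone: black eyepiece, a standing cylinder 34 mm in diameter, 45 mm high; origin at the centre of its underside

How it is judged:
On the way, in this order (a step that is already met when the one before it is completed fails the run):
1. the notch faces the mark and the tube is uncovered, the cover at rest (horizontal distance between notch and tube_mouth below 0.0055 m and velocity of joint cover between -0.05 and 0.05 rad/s), for 0.3 s.
2. the red mount lies at the bottom of the tube, face up, let go (all of step 1 and horizontal distance between mount_red and tube_mouth below 0.006 m and z of mount_red in the frame of tube_mouth between -0.058 and -0.05 m and angle between mount_red's own z axis and vertical below 0.15 rad and linear speed of mount_red below 0.02 m/s and contact force between the fingers and mount_red below 0.1 N), for 0.2 s.
At the end, for the whole second after the job is handed in: Cover at rest, notch point within 5.5 mm of the tube's centre line (about 6 degrees); red mount at the bottom of the tube, black on top of it, each within 6 mm of the centre line and 4 mm of its resting height, polished face up within 0.15 rad, released and at rest (all of step 2 and horizontal distance between mount_black and tube_mouth below 0.006 m and z of mount_black in the frame of tube_mouth between -0.033 and -0.025 m and angle between mount_black's own z axis and vertical below 0.15 rad and linear speed of mount_black below 0.02 m/s and contact force between the fingers and mount_black below 0.1 N); the robot touches nothing.
It fails at once if the green mount is moved more than 15 mm (distance of mount_green from where it was at the start of the episode above 0.015 m).
It fails at once if a bystander (lens, jar, dish, brush, eyepiece) is moved more than 25 mm (distance of any of lens, jar, dish, brush, eyepiece from where it was at the start of the episode above 0.025 m).
It also fails if it takes over 72 s, if anything falls off the work surface, if the arm or the gripper's body presses on something with over 40 N, if the wrist force passes 120 N, or if a joint passes its speed limit or range.

## Working session

There is one attempt and no reset: what is moved stays moved. The work goes in short steps, Python scripts to look and compute and a tool call to move; the robot and the scene stay as the last step left them, time stands still between calls to the robot, and variables do not carry over. Pictures are saved under pics/ and viewed, and the job is handed in when it is done.

Besides the shell and the picture viewer there is one more tool, called after "Request:" by a JSON object that holds its "api" and its "payload", one argument or row to a line. drive_tool: Moves the arm, as the interface text tells. Its arguments: {"type":"object","properties":{"moves":{"type":"array","items":{"type":"number"}},"newtons":{"type":"number"}},"required":["moves"]}

```bash
mkdir -p pics; ls; python3 - <<'E'
from station import ctrl
import cv2
print(ctrl.get_obs())
for n in ("scene","top","wrist"):
    im=ctrl.get_image(n); cv2.imwrite(f"pics/{n}0.png",im[:,:,::-1]); print(n,ctrl.get_calibration(n))
E
```

```text
pics
{'t': 0.0, 'q': array([ 1.17101515e+00,  5.33619327e-02,  1.61427587e+00, -1.16046074e-05,
        1.47599339e+00, -1.18984583e-01]), 'dq': array([ 7.46376718e-04, -1.10585488e-03, -2.84934189e-05, -1.09819230e-03,
        1.01000966e-03,  3.69684007e-04]), 'effort': array([ 5.25568248e-04, -3.93680584e+01, -3.70179176e+01, -1.37262286e-04,
        7.02381876e-03,  2.65328794e-05]), 'tool_pos': array([0.17295356, 0.5999543 , 0.2300707 ]), 'tool_rot': array([-4.39553095e-01, -3.11017252e+00,  3.09915904e-03]), 'contact_force': array([-0.31453007, -0.2255096 , -0.399078  ]), 'wrist_torque': array([0.02822589, 0.00039618, 0.03993996]), 'opening': 0.08548973360124625}
scene {'fx': 477.87152281423124, 'fy': 477.87152281423124, 'cx': 318.174022415925, 'cy': 199.5994044791765, 'k1': 0.03374642589824283, 'rvec': array([ 2.26260903,  0.90634815, -0.3632084 ]), 'tvec': array([-0.45128957, -0.19942335,  1.60344181])}
top {'fx': 377.05878968825965, 'fy': 377.05878968825965, 'cx': 320.3420828414713, 'cy': 200.07897204893044, 'k1': -0.053848328092890814, 'rvec': array([ 2.1817865 , -2.17579573,  0.08403612]), 'tvec': array([0.05406756, 0.54595994, 1.18234511])}
wrist {'fx': 350.2652904832151, 'fy': 350.2652904832151, 'cx': 314.0656951034759, 'cy': 197.9735135176139, 'k1': -0.062334696044314, 'T_tool_cam': array([[-1.15560183e-03, -9.54066816e-01, -2.99591680e-01,
         7.70104962e-02],
       [ 9.99999013e-01, -1.34183146e-03,  4.15886623e-04,
        -1.96110714e-04],
       [-7.98785167e-04, -2.99590904e-01,  9.54067425e-01,
        -1.42596937e-01],
       [ 0.00000000e+00,  0.00000000e+00,  0.00000000e+00,
         1.00000000e+00]])}
```

View pics/top0.png

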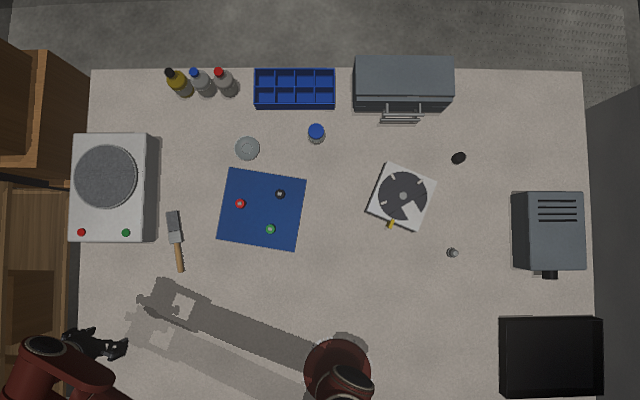

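View pics/scene0.png

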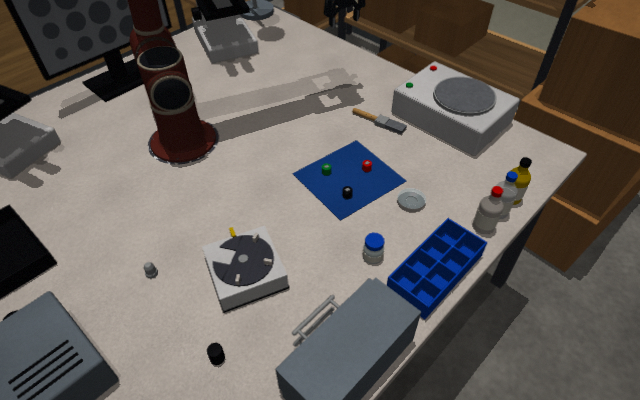

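View pics/wrist0.png

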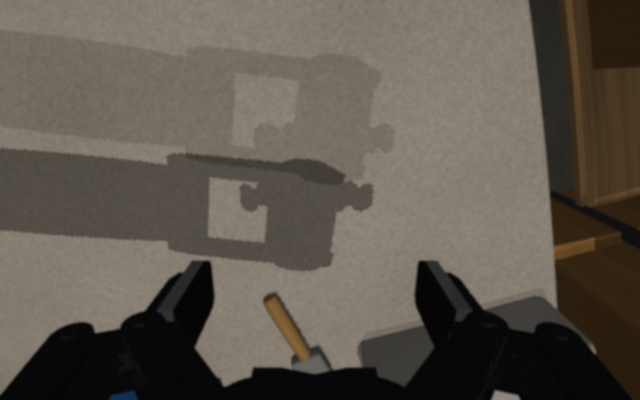

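```bash
cat > h.py <<'E'
import numpy as np, cv2
from station import ctrl
from scipy.spatial.transform import Rotation as R
def pose(name,obs=None):
    c=ctrl.get_calibration(name)
    if name=="wrist":
        obs=obs or ctrl.get_obs()
        T=np.eye(4);T[:3,:3]=R.from_rotvec(obs['tool_rot']).as_matrix();T[:3,3]=obs['tool_pos']
        M=np.linalg.inv(T@c['T_tool_cam'])
    else:
        M=np.eye(4);M[:3,:3]=R.from_rotvec(c['rvec']).as_matrix();M[:3,3]=c['tvec']
    return c,M
def proj(name,P,obs=None):
    c,M=pose(name,obs); P=np.atleast_2d(P)@M[:3,:3].T+M[:3,3]
    s=P[:,:2]/P[:,2:]; s=s*(1+c['k1']*(s**2).sum(1,keepdims=True))
    return s*[c['fx'],c['fy']]+[c['cx'],c['cy']]
def unproj(name,uv,z,obs=None):
    c,M=pose(name,obs); uv=np.atleast_2d(np.array(uv,float))
    d=(uv-[c['cx'],c['cy']])/[c['fx'],c['fy']]; s=d.copy()
    for _ in range(20): s=d/(1+c['k1']*(s**2).sum(1,keepdims=True))
    rays=np.c_[s,np.ones(len(s))]@M[:3,:3]; o=-M[:3,:3].T@M[:3,3]
    z=np.broadcast_to(z,len(s))
    return o+rays*((z-o[2])/rays[:,2])[:,None]
def crop(im,x0,y0,x1,y1,f,fn):
    cv2.imwrite(fn,cv2.resize(im[y0:y1,x0:x1,::-1],None,fx=f,fy=f,interpolation=cv2.INTER_CUBIC))
E
python3 - <<'E'
from h import *
im=cv2.imread('pics/top0.png')[:,:,::-1]
crop(im,355,150,455,240,7,'pics/c1.png')
crop(im,210,160,310,255,7,'pics/c2.png')
hsv=cv2.cvtColor(np.ascontiguousarray(im),cv2.COLOR_RGB2HSV)
print(unproj('top',[(239.5,204)],.02),unproj('top',[(280,194)],.02),unproj('top',[(270,229)],.02),unproj('top',[(402,196)],.065),unproj('top',[(390,224)],.067))
E
```

```text
[[0.53267845 0.3148094  0.02      ]] [[0.56519254 0.1850048  0.02      ]] [[0.45313159 0.21566742 0.02      ]] [[ 0.55564754 -0.19672584  0.065     ]] [[ 0.46922976 -0.15818769  0.067     ]]
```

View pics/c1.png

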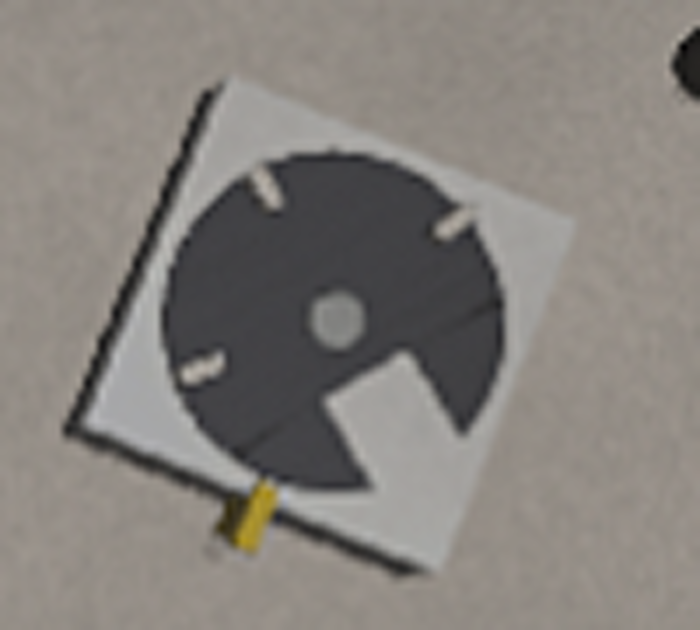

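View pics/c2.png

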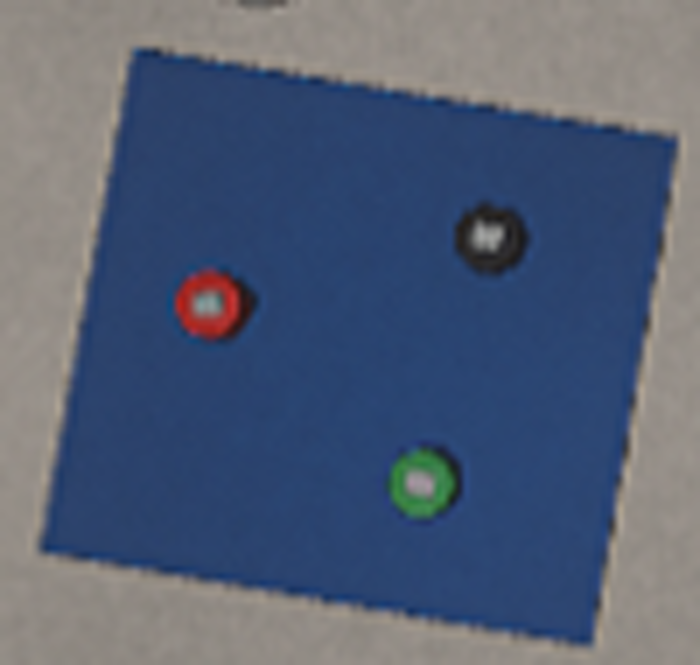

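```bash
python3 - <<'E'
from h import *
f=lambda u,v:((u+.5)/7-.5+355,(v+.5)/7-.5+150)
g=lambda L,z:unproj('top',[f(*p) for p in L],z)
hub=g([(338,320)],.068)[0]; mk=g([(260,513)],.067)[0]
co=g([(230,75),(577,220),(435,575),(80,430)],.06)
print('hub',hub,'mark',mk,'block',co.mean(0))
e=co[[1,2,3,0]]-co; print('edges',np.hypot(*e.T[:2]),np.degrees(np.arctan2(e[:,1],e[:,0])))
rim=g([(333,152),(505,320),(338,490),(163,320)],.065);print('rim',rim.mean(0))
nt=g([(325,400),(407,350),(372,490),(465,437)],.065)
d=lambda p:np.degrees(np.arctan2(*(p-hub)[1::-1]))
print('notch inner/outer dir',d(nt[:2].mean(0)),d(nt[2:].mean(0)),'mark dir',d(mk))
for p in g([(267,187),(455,222),(203,368)],.083): print('lug',p,d(p),np.hypot(*(p-hub)[:2]))
h2=lambda u,v:((u+.5)/7-.5+210,(v+.5)/7-.5+160)
for n,p in dict(red=(208,305),black=(490,238),green=(421,483)).items(): print(n,unproj('top',[h2(*p)],.026))
E
```

```text
hub [ 0.55758877 -0.19876788  0.068     ] mark [ 0.47273502 -0.16349496  0.067     ] block [ 0.55662303 -0.19741117  0.06      ]
edges [0.16742871 0.1711266  0.16867592 0.1728155 ] [-112.71459191  157.15110337   67.85661984  -23.25831921]
rim [ 0.55784492 -0.19808272  0.065     ]
notch inner/outer dir -152.10362743690004 -150.69844125006728 mark dir 157.42779213706572
lug [ 0.61433859 -0.16533724  0.083     ] 30.50183271255488 0.06586463255505151
lug [ 0.59926511 -0.24747832  0.083     ] -49.44991550501832 0.06410635280211116
lug [ 0.53512001 -0.13647273  0.083     ] 109.83348191143013 0.06622334295533563
red [[0.53500165 0.31423801 0.026     ]]
black [[0.56598392 0.18572443 0.026     ]]
green [[0.45446316 0.21577291 0.026     ]]
```

Request:
{"api": "drive_tool", "payload": {
  "moves": [0,0,3.1,0.0294,-0.051,-0.002,0,0,0,3.1,0.0294,-0.051,-0.002,0,0,0,3.1,0.0294,-0.051,-0.002,0,0,0,3.1,0.0294,-0.051,-0.002,0,0,0,3.1,0.0294,-0.051,-0.002,0],
  "newtons": 20
}}

```text
t: 0.78
tool_pos: [0.3207, 0.3437, 0.221]
tool_rot: [0.013, 3.141, -0.0]
contact_force: [1.8, -0.8, 0.3]
opening: 0.0856
```

Request:
{"api": "drive_tool", "payload": {
  "moves": [0,0,3.1,0.0294,-0.051,-0.004,0,0,0,3.1,0.0294,-0.051,-0.004,0,0,0,3.1,0.0294,-0.051,-0.004,0,0,0,3.1,0.0294,-0.051,-0.004,0,0,0,3.1,0.0294,-0.051,-0.004,0]
}}

```text
t: 1.4
tool_pos: [0.4677, 0.0886, 0.2011]
tool_rot: [-0.41, 3.114, 0.0]
contact_force: [1.4, 0.5, 0.5]
opening: 0.0854
```

Request:
{"api": "drive_tool", "payload": {
  "moves": [0,0,3.1,0.0294,-0.051,-0.004,0,0,0,3.1,0.0294,-0.051,-0.004,0,0,0,3.1,0.0294,-0.051,-0.004,0,0,0,3.1,0.0294,-0.051,-0.004,0,0,0,3.1,0.0294,-0.051,-0.004,0]
}}

```text
t: 2.02
tool_pos: [0.6148, -0.1663, 0.1807]
tool_rot: [0.826, -3.031, -0.001]
contact_force: [-0.7, 0.4, 0.8]
opening: 0.0856
```

Request:
{"api": "drive_tool", "payload": {
  "moves": [0,0,0,0,0,0,0.4,0,0,0,0,0,0,0.4,0,0,0,0,0,0,0.4,0,0,0,0,0,0,0.4,0,0,0,0,0,0,0.4]
}}

```text
t: 2.65
tool_pos: [0.6141, -0.1638, 0.1818]
tool_rot: [-0.825, 3.031, -0.001]
contact_force: [-0.5, -0.2, 0.1]
opening: 0.0512
```

```bash
python3 - <<'E'
from h import *
o=ctrl.get_obs(); im=ctrl.get_image('wrist'); cv2.imwrite('pics/w1.png',im[:,:,::-1]); np.save('o1.npy',o,allow_pickle=True)
print(o['tool_pos'],o['tool_rot'],o['q'],o['opening'],o['contact_force'])
print(proj('wrist',[(0.6145,-0.1653,.083),(.5575,-.1985,.068),(.473,-.1635,.067)],o))
E
```

```text
[ 0.61414297 -0.16378152  0.18178411] [-8.25328076e-01  3.03066740e+00 -7.11010458e-04] [-3.77610643e-01  1.10836567e-01  1.63508419e+00 -2.90934642e-05
  1.39495554e+00 -2.48015803e+00] 0.0512153931037625 [-0.48492037 -0.23343995  0.10423388]
[[311.77153093 198.72250204]
 [312.03577539 103.82782054]
 [419.56937195  21.22590161]]
```

View pics/w1.png

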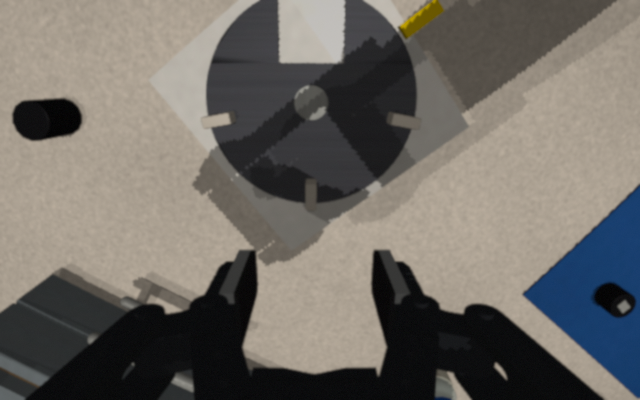

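Request:
{"api": "drive_tool", "payload": {
  "moves": [0,0,0,0,-0.001,-0.036,0.4,0,0,0,0,-0.001,-0.036,0.5,0,0,0,0,0,-0.036,0.6,0,0,0,0,0,0,1,0,0,0,0,0,0,1]
}}

```text
t: 3.32
tool_pos: [0.6138, -0.1664, 0.0729]
tool_rot: [0.824, -3.031, -0.0]
contact_force: [-0.0, -0.8, -8.6]
opening: 0.0069
```

Request:
{"api": "drive_tool", "payload": {
  "moves": [0,0,0,0,0,0,1,0,0,0,0,0,0,1,0,0,0,0,0,0,1,0,0,0,0,0,0,1,0,0,0,0,0,0,1]
}}

```text
t: 3.95
tool_pos: [0.6137, -0.1664, 0.0729]
tool_rot: [0.824, -3.031, -0.001]
contact_force: [-0.1, -1.8, -12.8]
opening: 0.0071
```

```bash
python3 - <<'E'
from h import *
o=ctrl.get_obs(); im=ctrl.get_image('wrist'); cv2.imwrite('pics/w2.png',im[:,:,::-1])
print(o['tool_pos'],o['tool_rot'],o['opening'],o['contact_force'])
E
```

```text
[ 0.61373595 -0.16644294  0.07292981] [ 8.23743566e-01 -3.03066766e+00 -7.36991887e-04] 0.00705230970830109 [ -0.14263958  -1.8360849  -12.82590777]
```

View pics/w2.png

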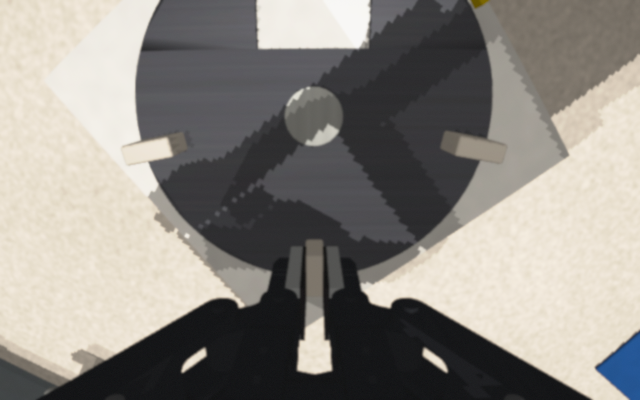

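```bash
python3 - <<'E'
from h import *
r=np.array([.0570,.0330]);
P=[R.from_euler('z',-5.3*n,degrees=True).as_matrix()[:2,:2]@r for n in range(11)]
print(np.round(np.diff(P,axis=0),4))
E
```

```text
[[ 0.0028 -0.0054]
 [ 0.0023 -0.0056]
 [ 0.0018 -0.0058]
 [ 0.0012 -0.006 ]
 [ 0.0007 -0.0061]
 [ 0.0001 -0.0061]
 [-0.0005 -0.0061]
 [-0.001  -0.006 ]
 [-0.0016 -0.0059]
 [-0.0021 -0.0057]]
```

Request:
{"api": "drive_tool", "payload": {
  "moves": [0,0,-5.3,0.0028,-0.0054,0,1,0,0,-5.3,0.0023,-0.0056,0,1,0,0,-5.3,0.0018,-0.0058,0,1,0,0,-5.3,0.0012,-0.006,0,1,0,0,-5.3,0.0007,-0.0061,0,1]
}}

```text
t: 4.62
tool_pos: [0.6228, -0.195, 0.073]
tool_rot: [0.103, -3.139, -0.002]
contact_force: [-0.4, 0.0, -11.6]
opening: 0.007
```

Request:
{"api": "drive_tool", "payload": {
  "moves": [0,0,-5.3,0.0001,-0.0061,0,1,0,0,-5.3,-0.0005,-0.0061,0,1,0,0,-5.3,-0.001,-0.006,0,1,0,0,-5.3,-0.0016,-0.0059,0,1,0,0,-5.3,-0.0021,-0.0057,0,1]
}}

```text
t: 5.25
tool_pos: [0.618, -0.2247, 0.073]
tool_rot: [-0.62, -3.08, -0.002]
contact_force: [1.6, 0.7, -12.9]
opening: 0.0067
```

Request:
{"api": "drive_tool", "payload": {
  "moves": [0,0,0,0,0,0,1,0,0,0,0,0,0,1,0,0,0,0,0,0,0.5,0,0,0,0,0,0,0.4,0,0,0,0,0,0.03,0.4]
}}

```text
t: 5.88
tool_pos: [0.6174, -0.2248, 0.1031]
tool_rot: [-0.614, -3.079, -0.001]
contact_force: [0.1, -0.4, 0.1]
opening: 0.0508
```

Request:
{"api": "drive_tool", "payload": {
  "moves": [0,0,0,0,0,0.05,0.4,0,0,0,-0.01,0,0.06,0.4,0,0,0,-0.03,0.01,0.03,0.4,0,0,0,-0.03,0.01,0,0.4,0,0,0,0,0,0,0.4]
}}

```text
t: 6.5
tool_pos: [0.5478, -0.2051, 0.2465]
tool_rot: [0.614, 3.076, -0.002]
contact_force: [-0.3, -0.4, -0.5]
opening: 0.0513
```

```bash
python3 - <<'E'
from h import *
o=ctrl.get_obs(); im=ctrl.get_image('wrist'); cv2.imwrite('pics/w3.png',im[:,:,::-1]); np.save('o3.npy',o,allow_pickle=True)
print(o['t'],o['tool_pos'],o['tool_rot'],o['q'],o['opening'],o['contact_force'])
E
```

```text
6.5 [ 0.54781009 -0.2050735   0.2464812 ] [ 6.13970428e-01  3.07600302e+00 -2.06042119e-03] [-4.85462505e-01 -5.39686143e-02  1.69422953e+00  1.38528889e-04
  1.49624788e+00 -1.66224683e+00] 0.0513446913969027 [-0.32339793 -0.3622696  -0.45375162]
```

View pics/w3.png

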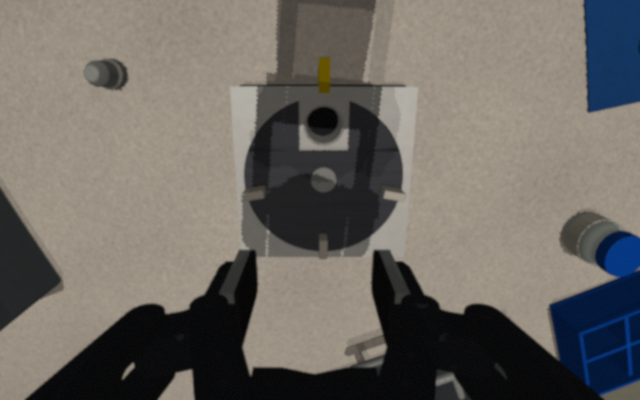

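```bash
python3 - <<'E'
from h import *
im=cv2.imread('pics/w3.png')[:,:,::-1]
crop(im,230,45,420,260,3,'pics/c3.png')
o=np.load('o3.npy',allow_pickle=True).item()
d=np.radians(157.2);ax=np.array([.5575,-.1985])
tm=ax+.05*np.array([np.cos(d),np.sin(d)]);print(tm)
print(proj('wrist',[(*tm,.06),(*ax,.068)],o))
E
```

```text
[ 0.51140684 -0.17912422]
[[324.93187552 125.05180723]
 [324.56831774 179.49418065]]
```

View pics/c3.png

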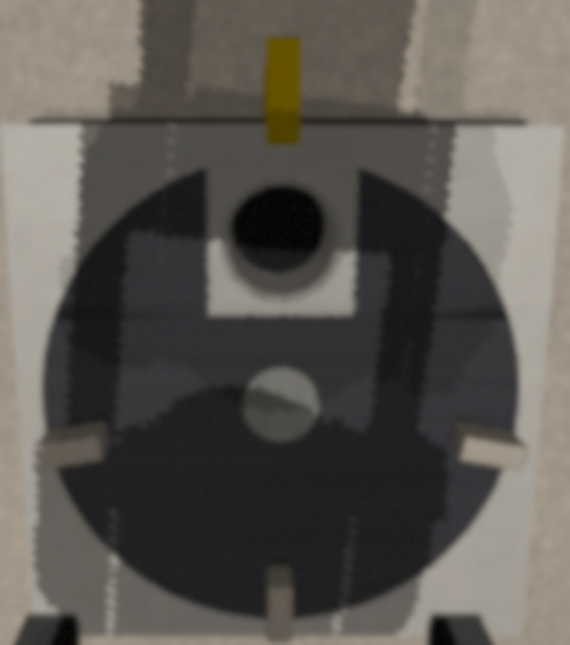

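Request:
{"api": "drive_tool", "payload": {
  "moves": [0,0,0,-0.0013,0.052,-0.005,0.35,0,0,0,-0.0013,0.052,-0.005,0.35,0,0,0,-0.0013,0.052,-0.005,0.35,0,0,0,-0.0013,0.052,-0.005,0.35,0,0,0,-0.0013,0.052,-0.005,0.35]
}}

```text
t: 7.18
tool_pos: [0.5424, 0.0565, 0.2189]
tool_rot: [0.615, 3.079, 0.001]
contact_force: [0.9, 0.4, -0.1]
opening: 0.0557
```

Request:
{"api": "drive_tool", "payload": {
  "moves": [0,0,0,-0.0013,0.052,-0.008,0.35,0,0,0,-0.0013,0.052,-0.008,0.35,0,0,0,-0.0013,0.052,-0.008,0.35,0,0,0,-0.0013,0.052,-0.008,0.35,0,0,0,-0.0013,0.052,-0.008,0.35]
}}

```text
t: 7.8
tool_pos: [0.5358, 0.3172, 0.1786]
tool_rot: [0.614, 3.08, 0.001]
contact_force: [0.5, 0.6, -0.0]
opening: 0.0556
```

Request:
{"api": "drive_tool", "payload": {
  "moves": [0,0,0,0,0,-0.02,0.35,0,0,0,0,0,-0.02,0.35,0,0,0,0,0,0,0.35,0,0,0,0,0,0,0.35,0,0,0,0,0,0,0.35]
}}

```text
t: 8.43
tool_pos: [0.5358, 0.3144, 0.1395]
tool_rot: [0.617, 3.079, 0.002]
contact_force: [-0.4, 0.3, -0.1]
opening: 0.0557
```

```bash
python3 - <<'E'
from h import *
o=ctrl.get_obs(); im=ctrl.get_image('wrist'); im2=ctrl.get_image('top');cv2.imwrite('pics/w4.png',im[:,:,::-1]); cv2.imwrite('pics/top4.png',im2[:,:,::-1]);np.save('o4.npy',o,allow_pickle=True)
print(o['t'],o['tool_pos'],o['tool_rot'],o['opening'],o['contact_force'])
print(proj('wrist',[(.535,.3142,.026)],o))
crop(im2,355,150,455,240,7,'pics/c4.png')
E
```

```text
8.425 [0.53576658 0.31438031 0.13954922] [6.1656381e-01 3.0787795e+00 1.7335738e-03] 0.0556919377206158 [-0.43455412  0.25857985 -0.06232892]
[[313.41911772 192.69124814]]
```

View pics/w4.png

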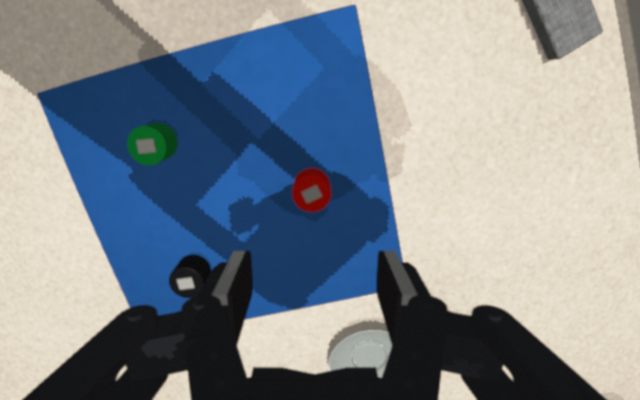

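View pics/c4.png

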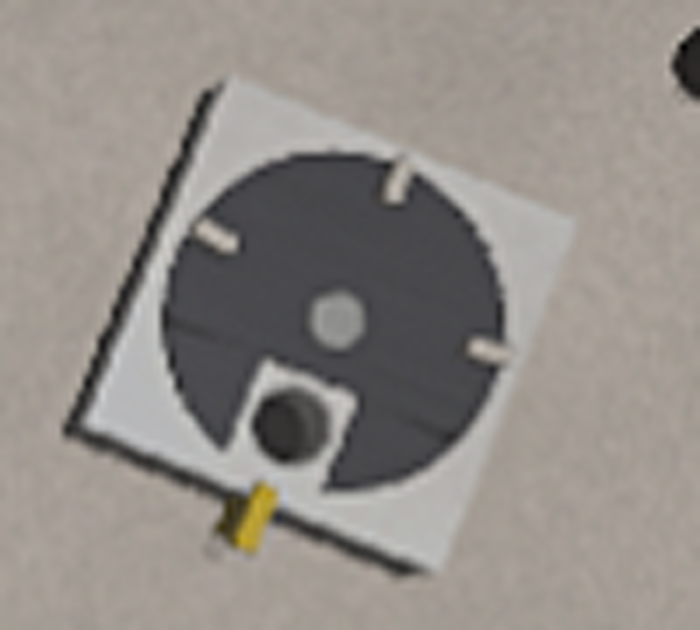

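```bash
python3 - <<'E'
from h import *
im=cv2.imread('pics/w4.png')
crop(im[:,:,::-1],280,160,345,220,10,'pics/c5.png')
E
```

```text
(no output)
```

View pics/c5.png

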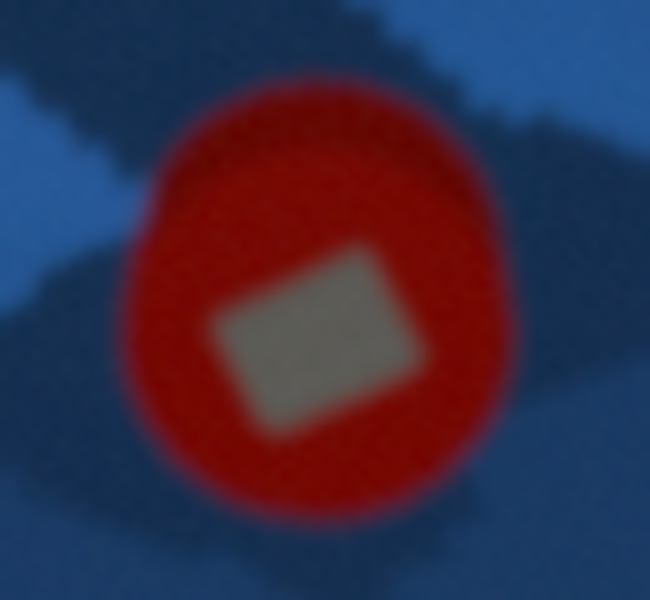

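Request:
{"api": "drive_tool", "payload": {
  "moves": [0,0,0,-0.001,-0.001,-0.04,0.35,0,0,0,0,0,-0.04,0.35,0,0,0,0,0,-0.03,0.35,0,0,0,0,0,-0.015,0.35,0,0,0,0,0,0,1],
  "newtons": 30
}}

```text
t: 9.15
tool_pos: [0.5335, 0.3136, 0.0127]
tool_rot: [-0.615, -3.08, 0.001]
contact_force: [0.5, 1.0, 0.3]
opening: 0.0387
```

Request:
{"api": "drive_tool", "payload": {
  "moves": [0,0,0,0,0,0,1,0,0,0,0,0,0,1,0,0,0,0,0,0,1,0,0,0,0,0,0.04,1,0,0,0,0,0,0.04,1]
}}

```text
t: 9.78
tool_pos: [0.5334, 0.3136, 0.0939]
tool_rot: [-0.615, -3.08, 0.001]
contact_force: [1.0, 0.4, -0.3]
opening: 0.0281
```

Request:
{"api": "drive_tool", "payload": {
  "moves": [0,0,0,0,0,0.04,1,0,0,0,0,-0.03,0.02,1,0,0,0,0,-0.05,0,1,0,0,0,0,-0.05,0,1,0,0,0,0,-0.05,0,1]
}}

```text
t: 10.4
tool_pos: [0.5338, 0.1324, 0.1539]
tool_rot: [0.614, 3.08, 0.0]
contact_force: [0.8, 0.0, -1.0]
opening: 0.0286
```

```bash
python3 - <<'E'
from h import *
o=ctrl.get_obs(); im=ctrl.get_image('wrist'); im2=ctrl.get_image('scene');cv2.imwrite('pics/w5.png',im[:,:,::-1]); 
print(o['t'],o['tool_pos'],o['tool_rot'],o['opening'],o['contact_force'])
u,v=proj('scene',o['tool_pos'])[0].astype(int);print(u,v)
crop(im2,u-60,v-60,u+60,v+60,5,'pics/s5.png')
E
```

```text
10.4 [0.53384763 0.13240564 0.1539384 ] [6.14366086e-01 3.07968142e+00 4.21470217e-04] 0.0286462841024707 [ 0.77256114  0.04855345 -1.04114307]
326 161
```

View pics/w5.png

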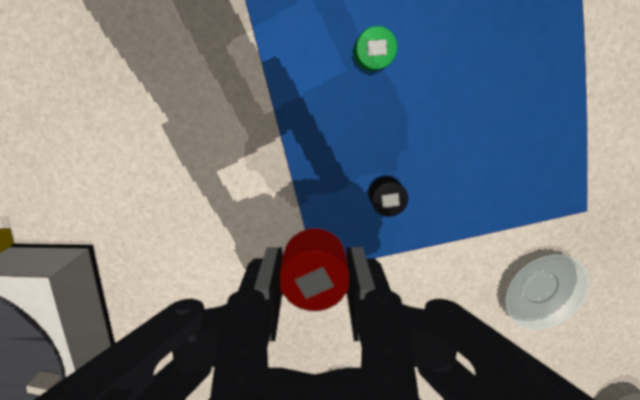

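View pics/s5.png

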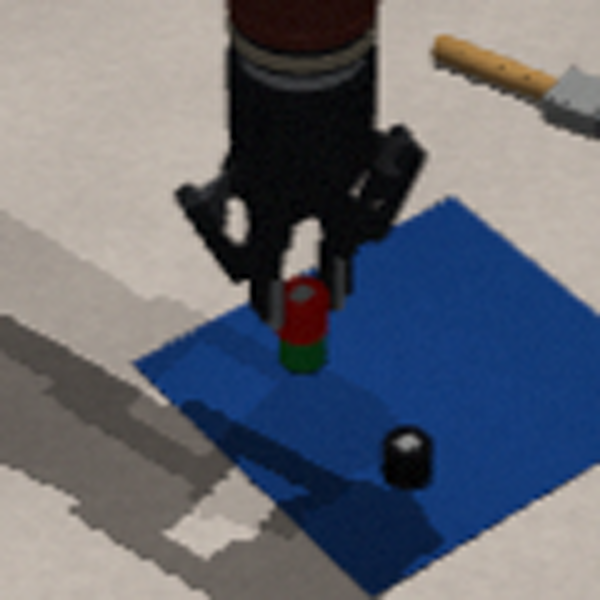

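```bash
python3 - <<'E'
from h import *
o=ctrl.get_obs()
for h in (.010,.013): 
  p=unproj('wrist',[(314.5,281.5)],o['tool_pos'][2]+h,o)[0]
  print(p-o['tool_pos'], R.from_rotvec(o['tool_rot']).inv().apply(p-o['tool_pos']))
E
```

```text
[ 0.00212327 -0.00094188  0.01      ] [-2.33402281e-03 -5.31078711e-05 -9.99724609e-03]
[ 0.00046464 -0.00024458  0.013     ] [-5.38269923e-04 -5.78384595e-05 -1.29993320e-02]
```

Request:
{"api": "drive_tool", "payload": {
  "moves": [0,0,0,-0.004,-0.052,0,1,0,0,0,-0.004,-0.052,0,1,0,0,0,-0.004,-0.052,0,1,0,0,0,-0.004,-0.052,0,1,0,0,0,-0.004,-0.052,-0.01,1]
}}

```text
t: 11.12
tool_pos: [0.5147, -0.1276, 0.1448]
tool_rot: [0.614, 3.078, -0.0]
contact_force: [-0.0, 0.9, -1.0]
opening: 0.0283
```

Request:
{"api": "drive_tool", "payload": {
  "moves": [0,0,0,-0.004,-0.05,-0.02,1,0,0,0,0,0,-0.024,1,0,0,0,0,0,0,1,0,0,0,0,0,0,1,0,0,0,0,0,0,1]
}}

```text
t: 11.75
tool_pos: [0.511, -0.1759, 0.1008]
tool_rot: [0.613, 3.079, -0.001]
contact_force: [0.5, -0.2, -0.0]
opening: 0.0284
```

```bash
python3 - <<'E'
from h import *
o=ctrl.get_obs(); im=ctrl.get_image('wrist'); im2=ctrl.get_image('scene');cv2.imwrite('pics/w6.png',im[:,:,::-1]); 
print(o['t'],o['tool_pos'],o['tool_rot'],o['opening'],o['contact_force'])
crop(im2,180,180,300,300,5,'pics/s6.png')
E
```

```text
11.75 [ 0.51095363 -0.17588327  0.10084437] [ 6.12756155e-01  3.07873546e+00 -1.03455956e-03] 0.02836781577125229 [ 0.49318323 -0.22204142 -0.01160757]
```

View pics/w6.png

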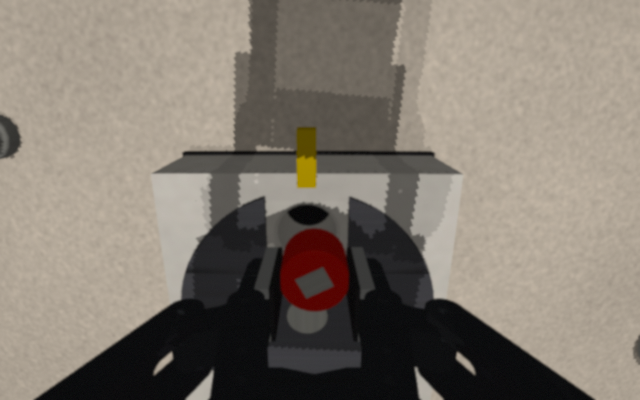

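View pics/s6.png

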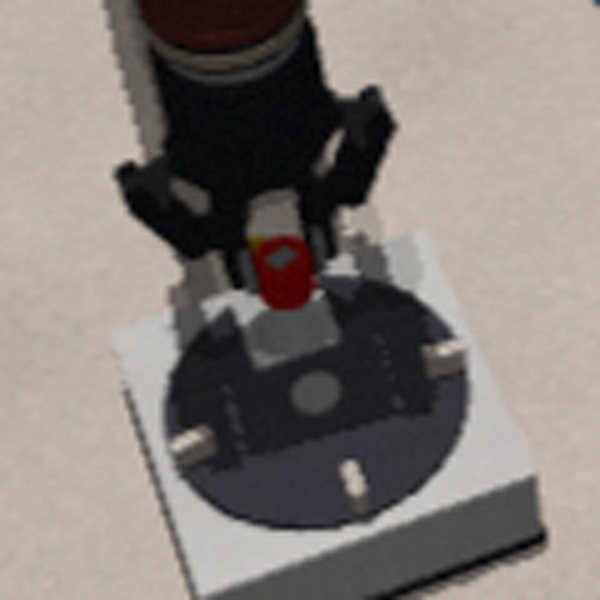

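Request:
{"api": "drive_tool", "payload": {
  "moves": [0,0,0,-0.001,-0.0038,0,1,0,0,0,0,0,-0.012,1,0,0,0,0,0,-0.01,1,0,0,0,0,0,0,1,0,0,0,0,0,0,1]
}}

```text
t: 12.48
tool_pos: [0.5088, -0.18, 0.077]
tool_rot: [-0.615, -3.08, -0.0]
contact_force: [0.6, -0.5, -0.1]
opening: 0.0282
```

```bash
python3 - <<'E'
from h import *
o=ctrl.get_obs(); im=ctrl.get_image('wrist'); im2=ctrl.get_image('scene');cv2.imwrite('pics/w7.png',im[:,:,::-1]); 
print(o['t'],o['tool_pos'],o['opening'],o['contact_force'])
crop(im2,180,180,300,300,5,'pics/s7.png')
E
```

```text
12.475 [ 0.5088037  -0.17995361  0.07703767] 0.02819181224696013 [ 0.57897741 -0.48935251 -0.05234999]
```

View pics/w7.png

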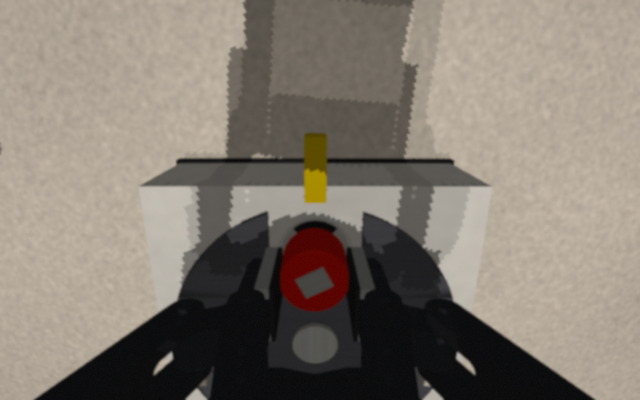

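View pics/s7.png

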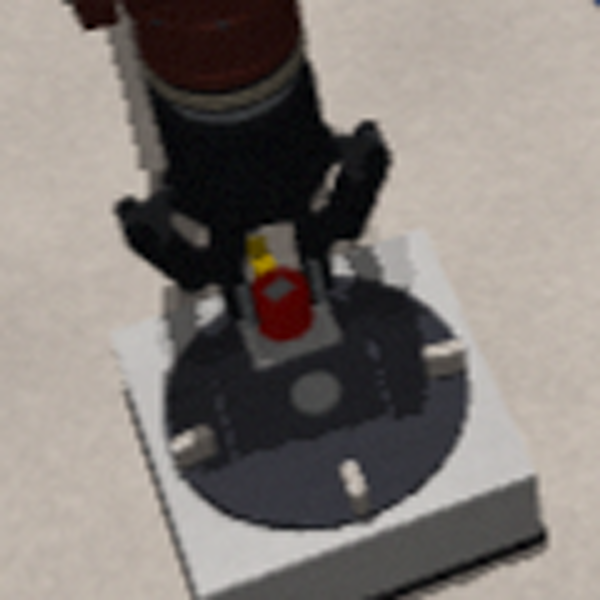

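```bash
python3 - <<'E'
from h import *
im=cv2.imread('pics/w7.png')
o=ctrl.get_obs()
a=np.linspace(0,2*np.pi,60)
big=cv2.resize(im[190:360,240:390],None,fx=5,fy=5,interpolation=cv2.INTER_CUBIC)
def circ(c,r,z,col):
    p=proj('wrist',np.c_[c[0]+r*np.cos(a),c[1]+r*np.sin(a),0*a+z],o)
    for q in (p-[240,190])*5+2: cv2.circle(big,tuple(q.astype(int)),1,col,-1)
circ((.5110,-.1797),.019,.06,(0,255,0))
circ((.5110,-.1797),.017,.058,(255,255,0))
t=o['tool_pos'];circ((t[0]+.001,t[1]-.0003),.015,t[2]-.012,(255,0,255));circ((t[0]+.001,t[1]-.0003),.015,t[2]+.013,(255,0,255))
cv2.imwrite('pics/c7.png',big)
E
```

```text
(no output)
```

View pics/c7.png

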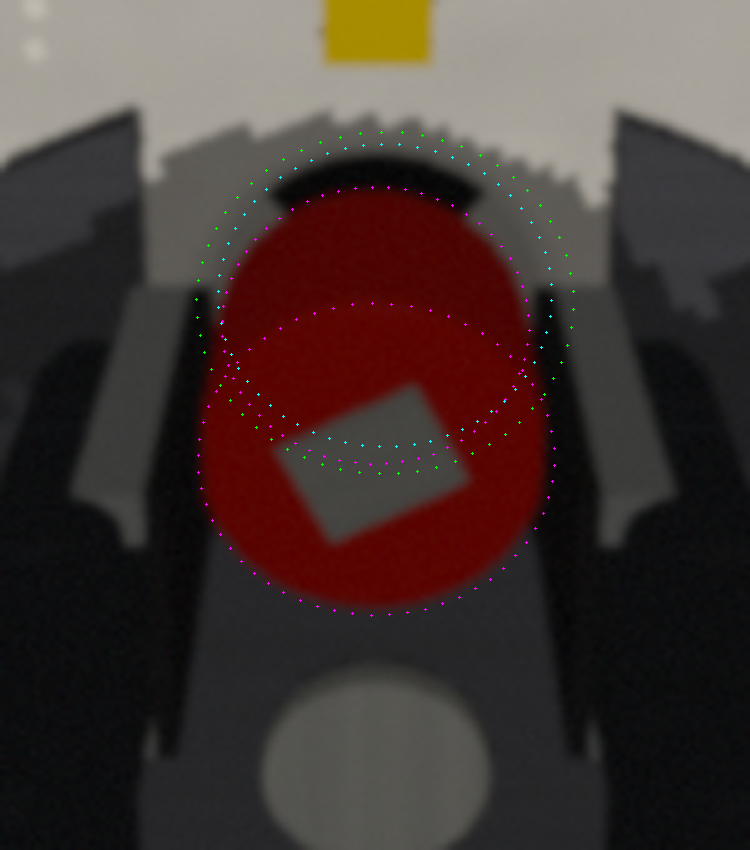

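```bash
python3 - <<'E'
from h import *
o=ctrl.get_obs()
p=proj('wrist',[(.5575,-.1985,.068),(.473,-.1635,.067)],o);print((p-[240,190])*5+2)
p=unproj('wrist',[(240+376/5,190+774/5)],.068,o);print(p)
d=np.radians(157.2);r=p[0,:2]+.05*np.array([np.cos(d),np.sin(d)]);print(r)
E
```

```text
[[389.93968591 769.33467748]
 [390.40802135 -73.47402606]]
[[ 0.55781881 -0.20000471  0.068     ]]
[ 0.51172565 -0.18062893]
```

Request:
{"api": "drive_tool", "payload": {
  "moves": [0,0,0,0.0016,-0.0006,0,1,0,0,0,0,0,-0.003,1,0,0,0,0,0,-0.003,1,0,0,0,0,0,-0.003,1,0,0,0,0,0,0,1]
}}

```text
t: 13.2
tool_pos: [0.5102, -0.1804, 0.0678]
tool_rot: [-0.615, -3.08, -0.0]
contact_force: [-1.1, -0.9, 0.3]
opening: 0.0286
```

```bash
python3 - <<'E'
from h import *
o=ctrl.get_obs(); im=ctrl.get_image('wrist'); im2=ctrl.get_image('scene');cv2.imwrite('pics/w8.png',im[:,:,::-1]); 
print(o['t'],o['tool_pos'],o['opening'],o['contact_force'])
crop(im,240,190,390,340,4,'pics/c8.png')
crop(im2,180,180,300,300,5,'pics/s8.png')
E
```

```text
13.2 [ 0.51016176 -0.18041171  0.06777587] 0.02861744359502195 [-1.0622664  -0.89214311  0.25914895]
```

View pics/c8.png

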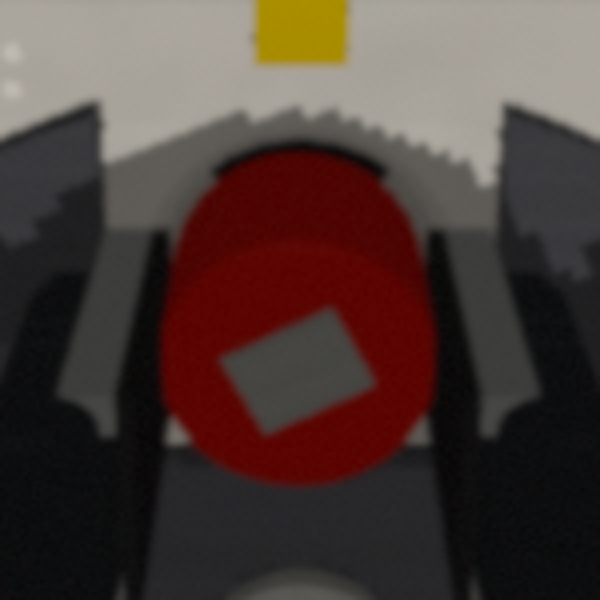

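View pics/s8.png

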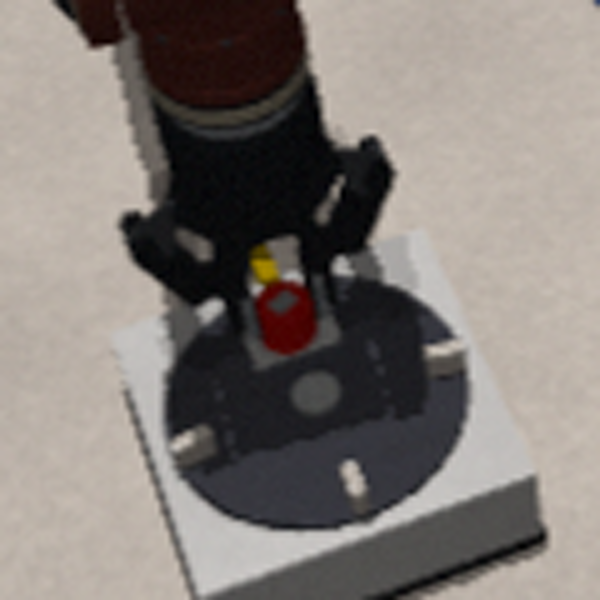

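Request:
{"api": "drive_tool", "payload": {
  "moves": [0,0,0,0,0,0,0.5,0,0,0,0,0,0,0.5,0,0,0,0,0,0,0.5,0,0,0,0,0,0.02,0.5,0,0,0,0,0,0.03,0.5]
}}

```text
t: 13.92
tool_pos: [0.51, -0.1803, 0.1191]
tool_rot: [-0.615, -3.079, -0.001]
contact_force: [0.6, 0.1, 0.2]
opening: 0.0424
```

```bash
python3 - <<'E'
from h import *
o=ctrl.get_obs(); im=ctrl.get_image('wrist'); im2=ctrl.get_image('scene');cv2.imwrite('pics/w9.png',im[:,:,::-1]); 
print(o['t'],o['tool_pos'],o['opening'],o['contact_force'])
crop(im,240,130,390,280,4,'pics/c9.png')
crop(im2,180,180,300,300,5,'pics/s9.png')
E
```

```text
13.925 [ 0.51002674 -0.1803378   0.11906306] 0.042418651333300535 [0.59878077 0.05811993 0.22252694]
```

View pics/w9.png

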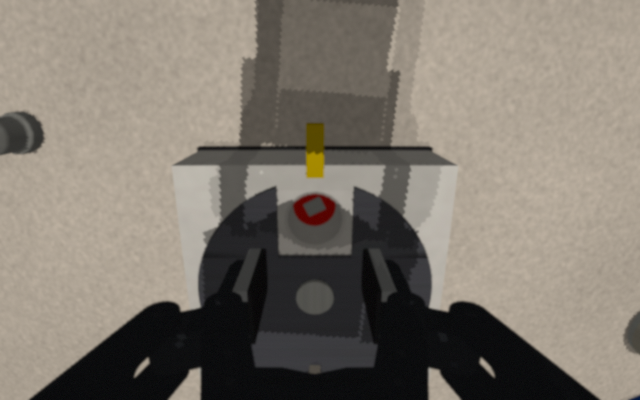

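View pics/s9.png

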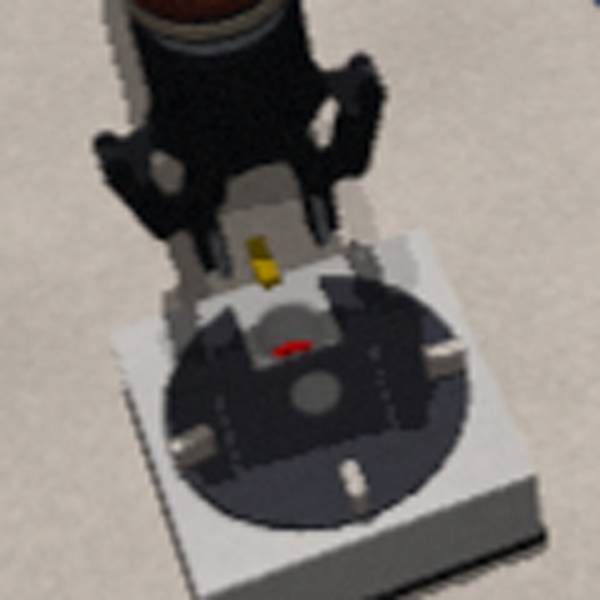

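```bash
python3 - <<'E'
from h import *
im=cv2.imread('pics/w9.png')
o=ctrl.get_obs()
a=np.linspace(0,2*np.pi,60)
big=cv2.resize(im[180:255,270:360],None,fx=8,fy=8,interpolation=cv2.INTER_CUBIC)
def circ(c,r,z,col):
    p=proj('wrist',np.c_[c[0]+r*np.cos(a),c[1]+r*np.sin(a),0*a+z],o)
    for q in (p-[270,180])*8+3.5: cv2.circle(big,tuple(q.astype(int)),1,col,-1)
circ((.5117,-.1806),.019,.06,(0,255,0))
circ((.5117,-.1806),.015,.031,(255,255,0))
cv2.imwrite('pics/c9.png',big)
E
```

```text
(no output)
```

View pics/c9.png

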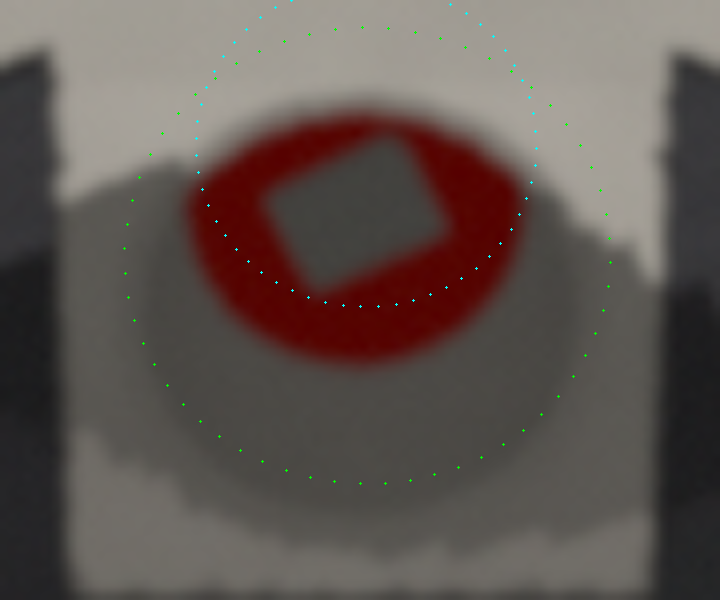

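Request:
{"api": "drive_tool", "payload": {
  "moves": [0,0,0,0.007,0.0457,0.02,0.35,0,0,0,0.007,0.0457,0,0.35,0,0,0,0.007,0.0457,0,0.35,0,0,0,0.007,0.0457,0,0.35,0,0,0,0.007,0.0457,0,0.35]
}}

```text
t: 14.65
tool_pos: [0.5456, 0.0494, 0.1387]
tool_rot: [0.615, 3.08, 0.0]
contact_force: [0.4, -0.2, -0.1]
opening: 0.0559
```

Request:
{"api": "drive_tool", "payload": {
  "moves": [0,0,0,0.007,0.0457,0,0.35,0,0,0,0.007,0.0457,0,0.35,0,0,0,0.007,0.0457,0,0.35,0,0,0,0,0,0,0.35,0,0,0,0,0,0,0.35]
}}

```text
t: 15.28
tool_pos: [0.5663, 0.1847, 0.1383]
tool_rot: [-0.615, -3.081, 0.001]
contact_force: [0.4, -1.1, -0.3]
opening: 0.0553
```

Request:
{"api": "drive_tool", "payload": {
  "moves": [0,0,0,0,0,0,0.35,0,0,0,0,0,0,0.35,0,0,0,0,0,0,0.35,0,0,0,0,0,0,0.35,0,0,0,0,0,0,0.35]
}}

```text
t: 15.9
tool_pos: [0.5665, 0.1849, 0.1383]
tool_rot: [-0.616, -3.081, -0.0]
contact_force: [0.0, -0.2, 1.0]
opening: 0.0552
```

```bash
python3 - <<'E'
from h import *
o=ctrl.get_obs(); im=ctrl.get_image('wrist'); im2=ctrl.get_image('top');cv2.imwrite('pics/w10.png',im[:,:,::-1]); 
print(o['t'],o['tool_pos'],o['tool_rot'],o['opening'])
print(proj('wrist',[(.566,.1857,.026)],o))
crop(im,280,160,345,220,10,'pics/c10.png')
crop(im2,355,150,455,240,7,'pics/t10.png')
E
```

```text
15.9 [0.56649994 0.18491419 0.13832269] [-6.15562004e-01 -3.08066469e+00 -7.46210893e-05] 0.055193954440363624
[[314.93195372 193.20232661]]
```

View pics/c10.png

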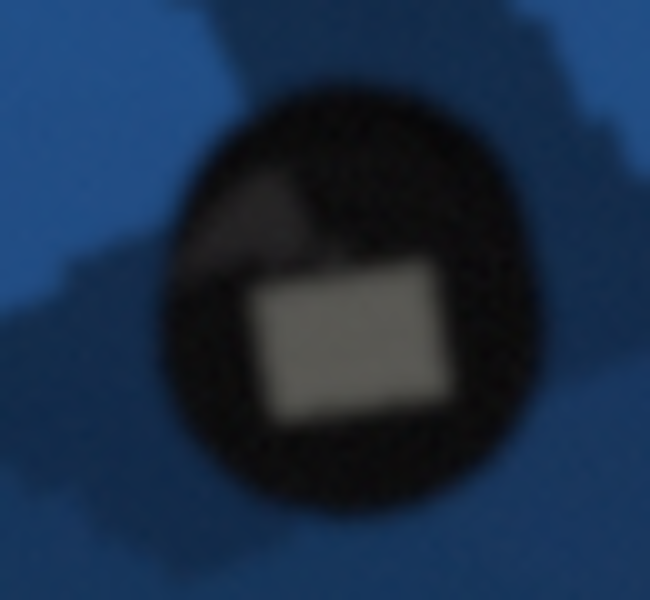

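View pics/t10.png

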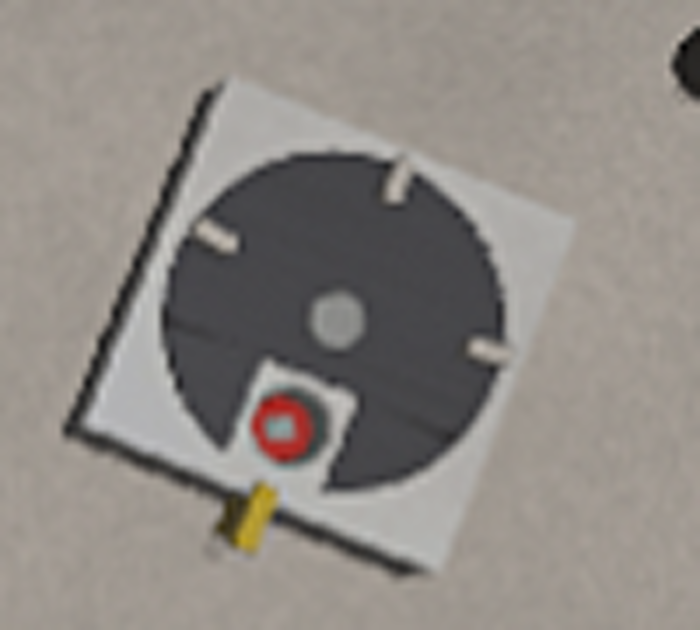

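Request:
{"api": "drive_tool", "payload": {
  "moves": [0,0,0,0,0.001,-0.04,0.35,0,0,0,0,0,-0.04,0.35,0,0,0,0,0,-0.03,0.35,0,0,0,0,0,-0.0155,0.35,0,0,0,0,0,0,0.35]
}}

```text
t: 16.62
tool_pos: [0.5658, 0.1859, 0.0118]
tool_rot: [-0.615, -3.079, 0.001]
contact_force: [0.0, 0.9, 0.6]
opening: 0.0554
```

Request:
{"api": "drive_tool", "payload": {
  "moves": [0,0,0,0,0,0,1,0,0,0,0,0,0,1,0,0,0,0,0,0,1,0,0,0,0,0,0,1,0,0,0,0,0,0.03,1]
}}

```text
t: 17.25
tool_pos: [0.5643, 0.1855, 0.0408]
tool_rot: [-0.614, -3.076, 0.003]
contact_force: [-0.8, -1.2, -0.8]
opening: 0.0284
```

Request:
{"api": "drive_tool", "payload": {
  "moves": [0,0,0,0,0,0.05,1,0,0,0,0,0,0.05,1,0,0,0,0,0,0,1,0,0,0,0,0,0,1,0,0,0,0,0,0,1]
}}

```text
t: 17.88
tool_pos: [0.5651, 0.1857, 0.1405]
tool_rot: [-0.615, -3.077, 0.002]
contact_force: [-0.7, 0.2, -0.6]
opening: 0.0283
```

```bash
python3 - <<'E'
from h import *
o=ctrl.get_obs(); im=ctrl.get_image('wrist'); im2=ctrl.get_image('scene');cv2.imwrite('pics/w11.png',im[:,:,::-1]); 
print(o['t'],o['tool_pos'],o['tool_rot'],o['opening'],o['contact_force'])
crop(im,240,200,390,350,4,'pics/c11.png')
u,v=proj('scene',o['tool_pos'])[0].astype(int)
crop(im2,u-60,v-60,u+60,v+60,5,'pics/s11.png')
E
```

```text
17.875 [0.56509425 0.18571178 0.14045281] [-6.14567459e-01 -3.07716396e+00  2.36384772e-03] 0.0282808876740682 [-0.72750811  0.21077558 -0.58187836]
```

View pics/c11.png

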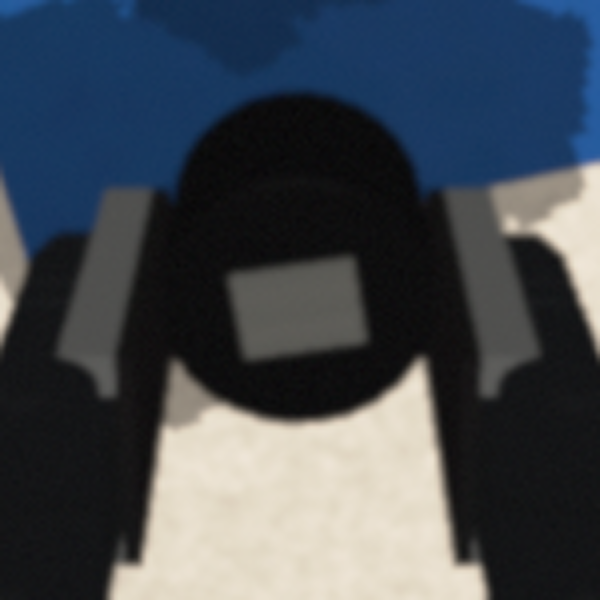

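View pics/s11.png

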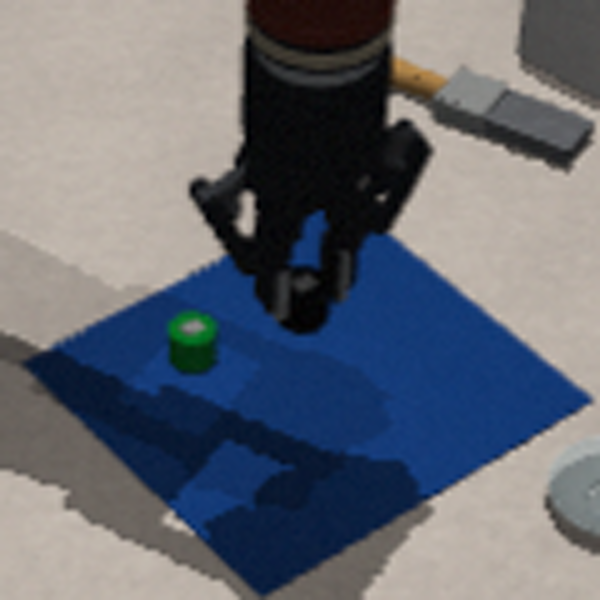

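Request:
{"api": "drive_tool", "payload": {
  "moves": [0,0,0,-0.0067,-0.0458,0,1,0,0,0,-0.0067,-0.0458,0,1,0,0,0,-0.0067,-0.0458,0,1,0,0,0,-0.0067,-0.0458,0,1,0,0,0,-0.0067,-0.0458,0,1]
}}

```text
t: 18.6
tool_pos: [0.5321, -0.0443, 0.1418]
tool_rot: [-0.615, -3.079, -0.0]
contact_force: [-0.3, -0.4, -0.9]
opening: 0.0283
```

Request:
{"api": "drive_tool", "payload": {
  "moves": [0,0,0,-0.0067,-0.0458,0,1,0,0,0,-0.0067,-0.0458,0,1,0,0,0,-0.0067,-0.0458,-0.02,1,0,0,0,0,0,-0.03,1,0,0,0,0,0,-0.013,1]
}}

```text
t: 19.23
tool_pos: [0.5111, -0.1801, 0.0769]
tool_rot: [-0.616, -3.076, -0.002]
contact_force: [-1.1, 0.6, -0.0]
opening: 0.0282
```

Request:
{"api": "drive_tool", "payload": {
  "moves": [0,0,0,0,0,0,1,0,0,0,0,0,0,1,0,0,0,0,0,0,1,0,0,0,0,0,0,1,0,0,0,0,0,0,1]
}}

```text
t: 19.85
tool_pos: [0.5132, -0.1804, 0.0803]
tool_rot: [0.615, 3.08, -0.0]
contact_force: [-0.1, -0.5, -0.4]
opening: 0.0282
```

```bash
python3 - <<'E'
from h import *
o=ctrl.get_obs(); im=ctrl.get_image('wrist');cv2.imwrite('pics/w12.png',im[:,:,::-1]); 
print(o['t'],o['tool_pos'],o['tool_rot'],o['opening'],o['contact_force'])
im=np.ascontiguousarray(im[:,:,::-1])
a=np.linspace(0,2*np.pi,60)
big=cv2.resize(im[190:360,240:390],None,fx=5,fy=5,interpolation=cv2.INTER_CUBIC)
def circ(c,r,z,col):
    p=proj('wrist',np.c_[c[0]+r*np.cos(a),c[1]+r*np.sin(a),0*a+z],o)
    for q in (p-[240,190])*5+2: cv2.circle(big,tuple(q.astype(int)),1,col,-1)
circ((.5117,-.1806),.017,.058,(255,255,0))
t=o['tool_pos'];circ((t[0]-.0005,t[1]+.0002),.015,t[2]-.012,(255,0,255));circ((t[0]-.0005,t[1]+.0002),.015,t[2]+.013,(255,0,255))
cv2.imwrite('pics/c12.png',big)
E
```

```text
19.85 [ 0.51316516 -0.1803918   0.08026207] [ 6.14747195e-01  3.08006089e+00 -3.67463825e-04] 0.028219373687461767 [-0.12899315 -0.53059659 -0.35745388]
```

View pics/c12.png

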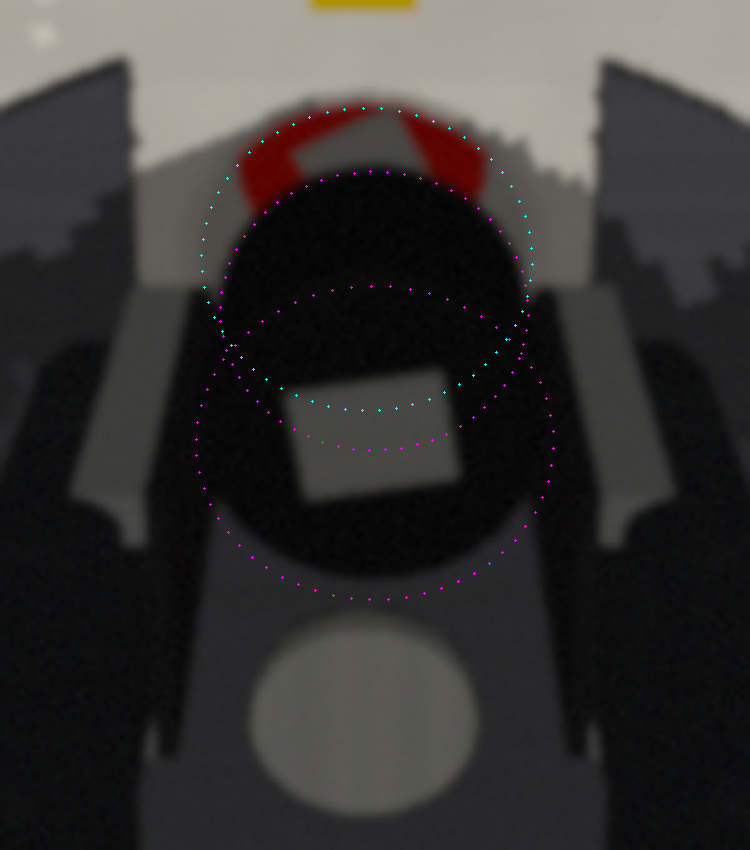

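Request:
{"api": "drive_tool", "payload": {
  "moves": [0,0,0,-0.0007,-0.0007,0,1,0,0,0,0,0,-0.004,1,0,0,0,0,0,-0.004,1,0,0,0,0,0,-0.004,1,0,0,0,0,0,0,1]
}}

```text
t: 20.52
tool_pos: [0.5118, -0.1809, 0.0671]
tool_rot: [-0.615, -3.08, -0.001]
contact_force: [0.1, 0.3, 0.3]
opening: 0.0285
```

```bash
python3 - <<'E'
from h import *
o=ctrl.get_obs(); im=ctrl.get_image('wrist'); im2=ctrl.get_image('scene');cv2.imwrite('pics/w13.png',im[:,:,::-1]); 
print(o['t'],o['tool_pos'],o['opening'],o['contact_force'])
crop(im,240,190,390,340,4,'pics/c13.png')
crop(im2,180,180,300,300,5,'pics/s13.png')
E
```

```text
20.525 [ 0.51177428 -0.18087803  0.06709068] 0.028475310651223596 [0.05630642 0.30276215 0.30586985]
```

View pics/c13.png

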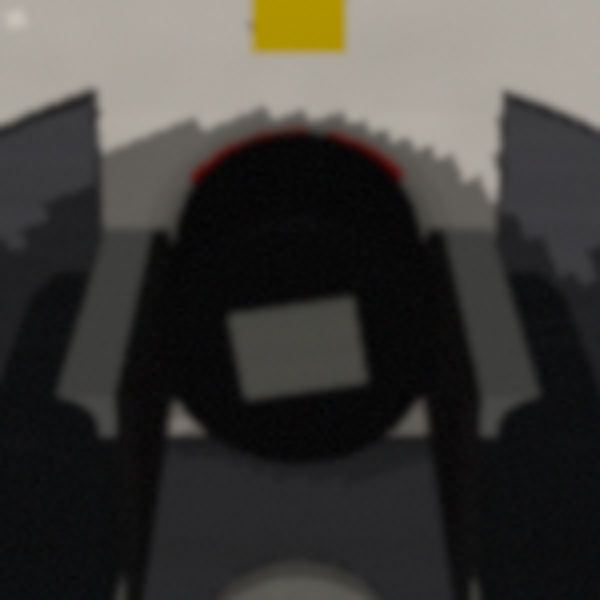

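View pics/s13.png

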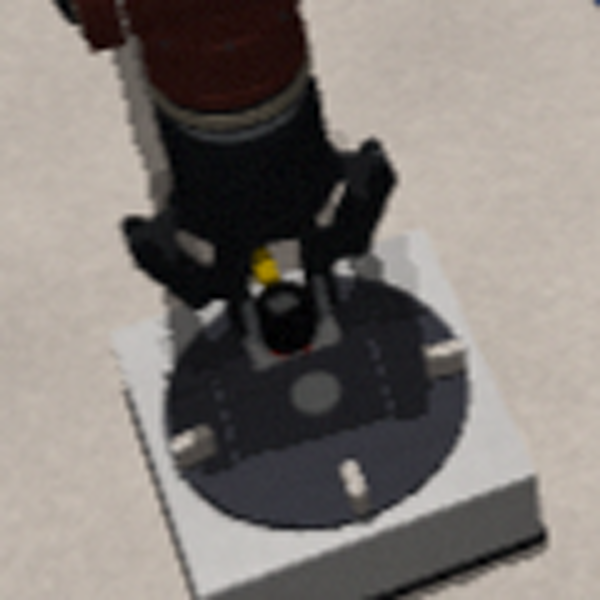

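Request:
{"api": "drive_tool", "payload": {
  "moves": [0,0,0,0,0,0,0.5,0,0,0,0,0,0,0.5,0,0,0,0,0,0,0.5,0,0,0,0,0,0.02,0.5,0,0,0,0,0,0.03,0.5]
}}

```text
t: 21.25
tool_pos: [0.5117, -0.1809, 0.1186]
tool_rot: [-0.615, -3.079, -0.001]
contact_force: [0.4, -0.5, 0.3]
opening: 0.0428
```

Request:
{"api": "drive_tool", "payload": {
  "moves": [0,0,0,0,0,0.02,0.5,0,0,0,0,0,0,0.5,0,0,0,0,0,0,0.5,0,0,0,0,0,0,0.5,0,0,0,0,0,0,0.5]
}}

```text
t: 21.88
tool_pos: [0.5116, -0.1808, 0.1366]
tool_rot: [-0.615, -3.079, -0.001]
contact_force: [-0.0, -0.6, -0.5]
opening: 0.043
```

```bash
python3 - <<'E'
from h import *
o=ctrl.get_obs(); im=ctrl.get_image('wrist'); im2=ctrl.get_image('scene');cv2.imwrite('pics/w14.png',im[:,:,::-1]); 
print(o['t'],o['tool_pos'],o['opening'],o['contact_force'])
crop(im2,180,180,300,300,5,'pics/s14.png')
im=np.ascontiguousarray(im[:,:,::-1])
a=np.linspace(0,2*np.pi,60)
big=cv2.resize(im[130:270,240:390],None,fx=5,fy=5,interpolation=cv2.INTER_CUBIC)
def circ(c,r,z,col):
    p=proj('wrist',np.c_[c[0]+r*np.cos(a),c[1]+r*np.sin(a),0*a+z],o)
    for q in (p-[240,130])*5+2: cv2.circle(big,tuple(q.astype(int)),1,col,-1)
circ((.5117,-.1806),.017,.058,(255,255,0))
circ((.5117,-.1806),.015,.056,(255,0,255))
cv2.imwrite('pics/c14.png',big)
E
```

```text
21.875 [ 0.51160022 -0.18080813  0.13664459] 0.04296977822955378 [-0.03061231 -0.55575165 -0.46464636]
```

View pics/c14.png

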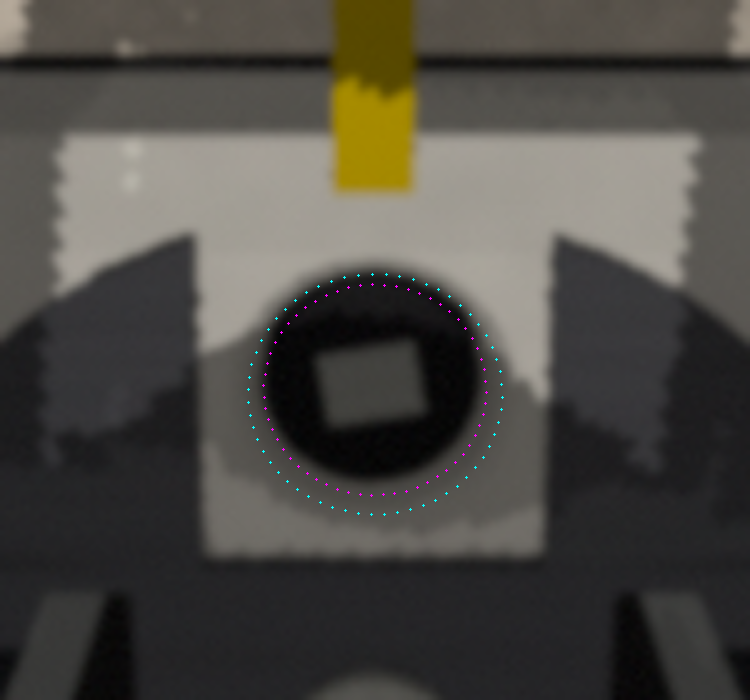

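View pics/s14.png

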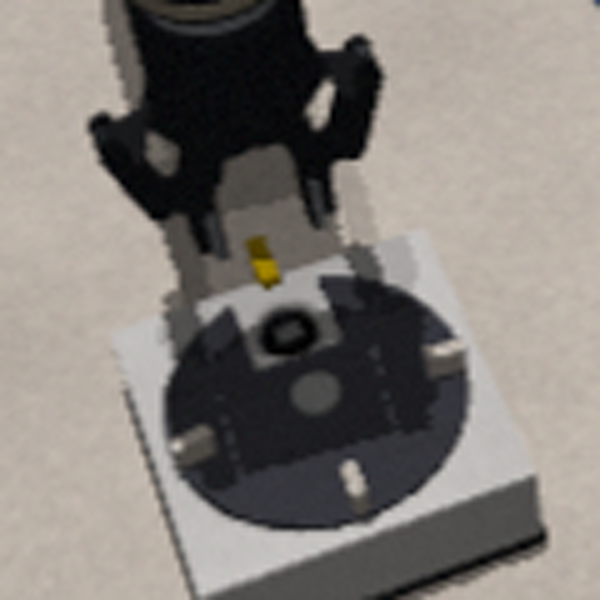

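```bash
python3 - <<'E'
from station import ctrl
print(ctrl.finish_job())
E
```

```text
the job is handed in; nothing more can be done
None
```

I finished the job and handed it in at about 22 s of the 72 s allowed. I gripped the lug opposite the notch and turned the cover about 53° clockwise, until the notch faced the yellow mark. Then I loaded the red mount, and the black one on top of it, both with the polished face up.

**What the last checks showed:**
- **Cover:** in the pictures after the turn, the notch, tube, hub and mark line up to about 1°. It had not visibly moved in the final pictures.
- **Red mount:** it dropped to the bottom of the tube face up. The wrist overlay matched the expected depth, and the top view taken afterwards showed it face up in the tube.
- **Black mount:** it sits face up in the tube, a few millimetres below the mouth, with an edge gap that fits the expected 4 mm. Its centre is about 1–2 mm from my estimate of the tube's centre.
- **Robot:** the gripper is open and clear, about 70 mm above the cover, with no contact force beyond the sensor's noise.
- **Green mount and bystanders:** the arm never went near enough to touch them. I did not measure them again at the end.

**What disagreed:**
- The top and wrist cameras put the tube up to about 1.2 mm apart. I used the wrist values for the final alignment.
- The depth overlay for red was shifted about 4 mm as a whole, probably because the picture was taken while the arm was moving. The offset between red and the tube mouth was still right.
- The mounts looked about 3–6% smaller than predicted in the pictures, which I put down to blur.
- Black may have tilted slightly in the grip, by less than about 0.05 rad; in the final picture it looked level.

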